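Set the ratchet to tighten and clamp the plaster mould

ROBOT

A 6-joint arm with a two-finger parallel gripper is mounted at the origin on the work surface. World frame = base frame: x ahead of the robot, y to its left, z up, the work surface at z = 0. Lengths are in m, angles in rad, forces in N, time in s.
With the tool pointing down it reaches from about 0.325 to 0.85 m from the base axis. Payload 4.4 kg.
Tool frame: the origin (TCP) lies midway between the tips of the shut fingers; the grasp point (between the pads) lies 19 mm behind it (hold_point_z is the distance from the TCP to the grasp point, in m); x points along the fingers, y is the direction in which the jaws open and shut, and the axes are right-handed (so a half turn about x gives the same grasp; the last joint's range is limited). The gripper opens to 94 mm and grips with 3 to 60 N. Pads are 16 mm wide; open, the fingers measure 119 mm over their backs; the gripper's body (75 mm by 177 mm) begins 78 mm behind the grasp point.
Start: joints at [1.155, 0.207, 1.542, -0, 1.393, -0.15], TCP at [0.15, 0.555, 0.205] pointing down, gripper open.
Joint ranges: [-2.73, 2.73], [-0.86, 2.22], [0.23, 2.46], [-1.11, 4.25], [0.08, 2.63], [-2.82, 2.82]. Speed limits (rad/s): [2.79, 2.79, 3.14, 3.14, 3.14, 3.14].

INTERFACE

Orientations are given as a unit quaternion [x, y, z, w].
In Python, from bench import * gives the robot as it stands. The module is installed in compiled form; this text tells all that it offers.
- The arm moves only by the shell command python3 -m inch 'ROWS' [FORCE]. ROWS is JSON, a list of rows, each a list of 3 entries, a list of its own where there are three numbers: the closure, from -1 (fully open) to 1 (shut), so that 0 is half open, then the shift along the world's x, y, z each as a share of 500 mm, from -1 to 1, then the turn, a rotation vector about the world's x, y, z each as a share of 30 degrees, from -1 to 1. In form: [[fingers, [tx, ty, tz], [wx, wy, wz]], ...]. A call has 1 to 12 rows; each row is the pose to reach, as a shift and turn from the pose commanded when the call began; what a row does not reach only later rows make up. A row lasts 1/12 s, in which the tool goes at most 41.7 mm and 7.16 degrees, less where a joint would pass 70% of its speed; a pose out of reach is approached as far as the arm can. A call with a number of a shift or a turn outside -1 to 1 is refused whole. A call with a gripper value outside its range is refused whole. The fingers move at their own pace and stop on an object; FORCE is the grip in N (left out, the last holds). Time passes only in rows, so rows that repeat a pose let the fingers close. It gives the time, the measured TCP pose, the force and the opening at its end, in the units of the state.
- get_obs(): the state, without advancing time (a new reading comes with each control period).
- grab_frame(name): name is "scene" or "top" or "wrist"; returns the picture (400x640x3 uint8, red, green, blue); there is no depth.
- camera_info(name): a dict with "intrinsics" (3x3 intrinsics, pixels), "extrinsics" (4x4, takes a point from camera to world coordinates). Camera axes: x right, y down, z forward; pixel columns grow to the right and rows downward; lengths in m; the calibration is good to about 2 mm. A picture is of the moment at which its call begins: read the wrist's pose just before it. camera_info takes no time and is no camera call; for the wrist camera it gives the pose at the moment of the call.
- close_job(): hands the job in, once; it reports no verdict.
Trained networks look in the newest picture that a camera, given by its name, has taken for a name from the list of things; names that differ only in an ending like _2 or _b are one class to them, and where a whole thing is asked for, a point or a joint stands for the part that bears it (a point fixed in the world has none). Each returns a list of dicts, best first, with "p" (0 to 1); they miss things now and then, are a little off and sometimes report something else, mostly with a low value. They report only what shows in the picture. A call takes as long as a camera call.
- find_in(thing, camera): "extent" ([centre column, centre row, width, height] in pixels, round what is visible of it).
The state is a dict: "time": time; "joints": joint angles; "qd": joint speeds; "joint_torque": joint torques, N m; "eef_pos": TCP position; "tool_rot": TCP orientation; "force": force on the tool from outside, world axes, zero at the start; "torque": the same for the moment, N m; "gripper_width": finger opening in m.
Only numpy, scipy, OpenCV 4.12 (cv2) and the standard library are available. Lean on these libraries where they do the work, as an engineer would, in place of code of your own. Each camera call takes 0.05 s, during which the arm holds its last target. There are 200 camera calls.

TASK

The ratchet handle on top of the blue mould clamp is still set to loosen. Flip its small red direction lever right over to the tighten side (clockwise), then work the handle clockwise by its black knob, swinging it back for another stroke if needed, until the clamp grips the plaster mould firmly: the pull on the knob has then risen about 5 N above the steady drag of the freely turning screw. Stop there, because 8 N above it cracks the plaster, then let go, leaving the lever on tighten and the other things on the bench alone.

Things in the scene. Friction and masses are not known exactly. Their poses are not given: they have to be found in the camera images.
- clamp: Blue steel mould clamp, fixed on the bench: base 300 x 200 x 18 mm, two posts 20 mm thick at own x = +-115 mm with nuts up to 157 mm, a crossbar 270 x 46 mm along own x, 128 to 150 mm above the bench. Origin: centre of the base's underside, z up; the vertical clamp screw runs along its z axis. With handle at 0 the ratchet handle points along own -y.
- screw_axis (a point): Point on the screw's vertical axis at the top face of the steel ratchet head, 182 mm above the bench (the screw end, 22 mm wide, rises to 191 mm). Head: disc of 44 mm radius, with a 36 mm wide tongue and a 20 mm wide bar (top at 175 mm) out to the knob. The screw tightens clockwise seen from above and stays where it is left (friction 1.2 N m).
- handle (a joint): Angle of the ratchet handle about the screw axis, rad, growing clockwise seen from above; 0 = along the clamp's own -y; stops at -0.85 and 0.75; starts at -0.8 to -0.5. Own friction 0.4 N m. The wheel has 16 teeth: up to 0.4 rad of free swing before the pawl takes up the screw. In the set direction it drives the screw; the other way it clicks back freely (2 to 4 N at the knob).
- knob_mid (a point): Middle of the black upright knob at the handle's end, 160 mm from the screw axis: round, 27 to 29 mm thick, spins freely, 177 to 235 mm above the bench; this point is on its axis, 208 mm up. Pull on it across the handle: about 2.5 N before the pawl takes up, 10 N steady while the screw turns freely (read at a standstill, up to 4 N less in each case), 2.5 to 8 N more when firm, best 5 N more.
- selector (a joint): Angle of the red direction lever relative to the handle, rad, growing clockwise seen from above. -0.5 (tip swung to the anticlockwise side) = loosen: the ratchet drives anticlockwise; +0.5 (tip to the clockwise side) = tighten. Set when above 0.38. Hard stops at +-0.5; stays where left; takes 2 to 4 N at the tip, and the handle may move a little with it. Starts at -0.5 to -0.42.
- lever_pivot (a point): Pivot of the red lever on the ratchet head, on the handle's centre line, 62 mm from the screw axis towards the knob, 189 mm above the bench.
- lever_tip (a point): Upright red round pin on the end of the direction lever, 10 mm thick, 32 mm out from the lever's pivot towards the knob (66 mm from the knob's axis when the lever stands straight). The pin stands free from 189 to 217 mm above the bench; this point is on its axis, 205 mm above the bench.
- mould: White plaster casting mould, 150 x 130 x 72 mm, on a wooden board 190 x 160 x 14 mm, fixed in the clamp under the screw. Origin: centre of the board's underside; mould top 86 mm above it. The screw drives a rubber pad (64 mm wide) down onto it, 4 mm per radian; the gap at the start is unknown, 1 to 4 mm. Once the pad bears, a small further turn of the screw gives a firm grip.
- mug_a: Biscuit-fired mug, 80 mm wide, 92 mm high, loose; origin under its centre. Not to be moved.
- mug_b: Second such mug. Not to be moved.
- bowl: Biscuit-fired bowl, 150 mm wide, 65 mm high, loose; origin under its centre. Not to be moved.
- washer: Steel washer, 52 mm wide, 6 mm thick, loose on the bench beside the clamp. Not to be moved.
- spanner: Steel spanner, 180 mm long, lying on the left of the clamp. Not to be moved.
- scraper: Scraper with a handle, lying on the right of the bench. Not to be moved.
- slip_jar: Closed jar, 80 mm wide, 110 mm high. Not to be moved.

How it is judged:
By the outcome, as a careful person would: the job done as asked, in the order asked, and still so for the second after the job is handed in, with the robot touching nothing.
It also fails if it takes over 72 s, if anything falls off the work surface, if the arm or the gripper's body presses on something with over 40 N, if the wrist force passes 120 N, or if a joint passes its speed limit or range.

## Working session

There is one attempt and no reset: what is moved stays moved. The work goes in short steps, Python scripts to look and compute and a shell command to move; the robot and the scene stay as the last step left them, time stands still between calls to the robot, and variables do not carry over. Pictures are saved under pics/ and viewed, about 8 in all and at most 12, crops included, and the job is handed in when it is done.

```bash
mkdir -p pics; cat > h.py <<'E'
from bench import *
import numpy as np, cv2
def ray(cam,u,v,z,ci=None):
    ci=ci or camera_info(cam); K=np.array(ci["intrinsics"]);T=np.array(ci["extrinsics"])
    d=T[:3,:3]@np.linalg.solve(K,[u,v,1]); o=T[:3,3]
    return o+d*(z-o[2])/d[2]
def proj(cam,p,ci=None):
    ci=ci or camera_info(cam); K=np.array(ci["intrinsics"]);T=np.array(ci["extrinsics"])
    q=K@(T[:3,:3].T@(np.array(p)-T[:3,3])); return q[:2]/q[2]
def snap(cam,name):
    im=grab_frame(cam); cv2.imwrite(f"pics/{name}.png",im[:,:,::-1]); return im
E
python3 - <<'E'
from h import *
np.set_printoptions(precision=4,suppress=True)
o=get_obs(); print(o)
for c in ["top","scene","wrist"]:
    snap(c,c+"0"); print(c,camera_info(c)["extrinsics"],camera_info(c)["intrinsics"])
    if c!="wrist":
        for t in ["clamp","handle","knob_mid","selector","lever_tip","mould"]:
            print(c,t,[(d["p"],np.round(d["extent"],1)) for d in find_in(t,c)[:2]])
a=cv2.imread("pics/top0.png");b=cv2.imread("pics/scene0.png")
E
```

```text
{'time': 0.0, 'joints': array([ 1.1555,  0.2074,  1.5429, -0.    ,  1.3935, -0.1505]), 'qd': array([ 0.0001,  0.0009,  0.0002, -0.0009,  0.0003,  0.0017]), 'joint_torque': array([ -0.0001, -37.0875, -28.1415,   0.0696,   0.0362,  -0.0002]), 'eef_pos': array([0.1502, 0.5542, 0.2043]), 'tool_rot': array([ 0.0926,  0.7011, -0.0941,  0.7007]), 'force': array([ 0.0312, -0.9595,  1.0091]), 'torque': array([ 0.0049, -0.059 ,  0.0038]), 'gripper_width': 0.09413079637436753}
top [[ 0.0022 -0.9741  0.226   0.2982]
 [-1.     -0.0015  0.0034  0.0351]
 [-0.003  -0.226  -0.9741  1.1934]
 [ 0.      0.      0.      1.    ]] [[408.6892   0.     322.4982]
 [  0.     408.6892 203.1557]
 [  0.       0.       1.    ]]
top clamp [(0.84, array([307.1, 204. ,  86.5, 115.2])), (0.66, array([485.6, 255.2,  57.9,  53.8]))]
top handle [(0.58, array([427.9, 176.4,  36. ,  33. ])), (0.57, array([312.8, 179.3,  70.1,  64.8]))]
top knob_mid []
top selector [(0.57, array([315.1, 172.3,  10.5,  19.7]))]
top lever_tip [(0.43, array([317.2, 179. ,  12.5,  31. ]))]
top mould [(0.95, array([298.6, 209.5,  61.2,  63.2]))]
[... 270 characters left out ...]
3, 254.4, 126.8, 124.7]))]
scene handle [(0.64, array([309.4, 215.8,  84.5,  42.3])), (0.61, array([272.2, 202.7,  13. ,  19.8]))]
scene knob_mid [(0.49, array([273.5, 202.6,  16.4,  16.2])), (0.17, array([337.5, 263.2,  75.7,  67.2]))]
scene selector [(0.71, array([304.5, 215.7,  19.3,  10.4]))]
scene lever_tip [(0.48, array([306. , 216.2,  20. ,  19.1])), (0.18, array([274.7, 203.4,  14.6,  20.4]))]
scene mould [(0.92, array([336.9, 264.4,  78.7,  69.9]))]
wrist [[ 0.2627  0.9317  0.2507  0.078 ]
 [ 0.9649 -0.2535 -0.0686  0.5738]
 [-0.0004  0.2599 -0.9656  0.3853]
 [ 0.      0.      0.      1.    ]] [[278.8109   0.     321.3586]
 [  0.     278.8109 198.1828]
 [  0.       0.       1.    ]]
```

View pics/top0.png

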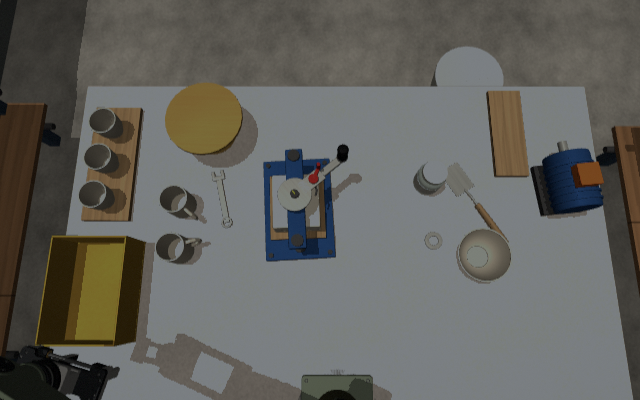

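View pics/scene0.png

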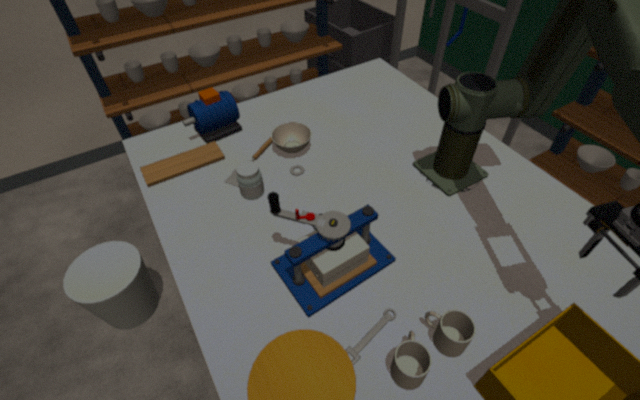

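The top view shows the screw at about (294,194), the black knob at about (343,152), and the red lever at about (315,173). The free space to the right is clear. I'll enlarge a crop and triangulate.

```bash
python3 - <<'E'
import cv2
a=cv2.imread("pics/top0.png")[130:270,250:370];b=cv2.imread("pics/scene0.png")[180:320,260:400]
a=cv2.resize(a,None,fx=4,fy=4,interpolation=3)[:,:];b=cv2.resize(b,(400,400),interpolation=3)[:230]
b=cv2.resize(cv2.imread("pics/scene0.png")[185:260,260:340],None,fx=4,fy=4,interpolation=3)
import numpy as np
c=np.zeros((560,800,3),np.uint8);c[:560,:480]=a;c[:300,480:800]=b;cv2.imwrite("pics/crop0.png",c)
E
```

```text
(no output)
```

View pics/crop0.png

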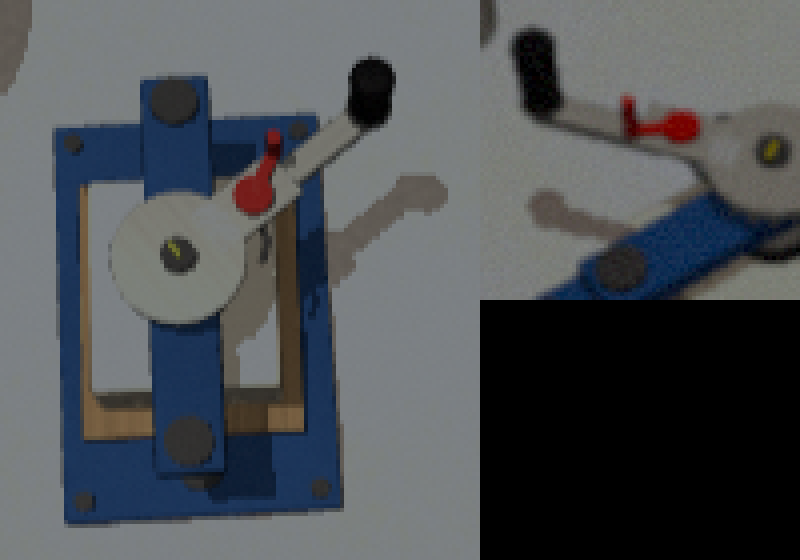

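```bash
cat >> h.py <<'E'
def tri(u1,u2):
    A=[];B=[]
    for c,(u,v) in (("top",u1),("scene",u2)):
        ci=camera_info(c);K=np.array(ci["intrinsics"]);T=np.array(ci["extrinsics"])
        d=T[:3,:3]@np.linalg.solve(K,[u,v,1]);d/=np.linalg.norm(d);P=np.eye(3)-np.outer(d,d)
        A.append(P);B.append(P@T[:3,3])
    return np.linalg.lstsq(np.vstack(A),np.hstack(B),rcond=None)[0]
E
python3 - <<'E'
from h import *
np.set_printoptions(precision=4,suppress=True)
t=lambda x,y:(250+(x-1.5)/4,130+(y-1.5)/4)
s=lambda x,y:(260+(x-481.5)/4,185+(y-1.5)/4)
S=ray("top",*t(179,254),.191);K=ray("top",*t(374,73),.235);L=ray("top",*t(253,193),.193);P=ray("top",*t(274,134),.217)
n1=ray("top",*t(174,100),.157);n2=ray("top",*t(190,440),.157)
print("S",S,"K",K,"L",L,"P",P,"n",n1,n2,(n1+n2)/2)
print("tri knob top",tri(t(374,73),s(532,37)),"pin",tri(t(274,134),s(628,99)),"screw",tri(t(179,254),s(773,150)))
print("r",np.linalg.norm((K-S)[:2]),np.linalg.norm((L-S)[:2]),np.linalg.norm((P-L)[:2]),np.linalg.norm((n1-n2)[:2]))
xa=(n1-n2)[:2];ang=lambda v:np.arctan2(v[1],v[0])
print("clampyaw",ang(xa),"handle",-(ang((K-S)[:2])-(ang(xa)-np.pi/2)),"handle dir",ang((K-S)[:2]),"sel",-(ang((P-L)[:2])-ang((K-S)[:2])))
E
```

```text
S [0.5567 0.11   0.191 ] K [ 0.6617 -0.0124  0.235 ] L [0.5964 0.0633 0.193 ] P [0.6279 0.0498 0.217 ] n [0.6719 0.1177 0.157 ] [0.4431 0.1033 0.157 ] [0.5575 0.1105 0.157 ]
tri knob top [ 0.6603 -0.0115  0.2352] pin [0.6268 0.0507 0.2164] screw [0.5577 0.1111 0.1842]
r 0.16120902735608278 0.06122774959298272 0.034220687375460725 0.22934512194102738
clampyaw 0.06296897473918484 handle -0.6457037140149433 handle dir -0.8621236380407684 sel -0.4545813452155557
```

```bash
python3 -m inch '[[0,[0,0,0.16],[0,0,0]],[1,[0.04,0,0.16],[0,0,-0.1]],[1,[0.5,-0.486,0.16],[0,0,-0.57]],[1,[0.5,-0.486,0.16],[0,0,-0.57]],[1,[0.5,-0.486,0.16],[0,0,-0.57]],[1,[0.5,-0.486,0.16],[0,0,-0.57]],[1,[0.5,-0.486,0.16],[0,0,-0.57]],[1,[0.5,-0.486,0.16],[0,0,-0.57]],[1,[0.5,-0.486,0.16],[0,0,-0.57]],[1,[0.5,-0.486,0.16],[0,0,-0.57]],[1,[0.5,-0.486,0.16],[0,0,-0.57]],[1,[0.5,-0.486,0.16],[0,0,-0.57]]]' 10
python3 -m inch '[[1,[0.502,-0.486,0],[0,0,-0.57]],[1,[0.502,-0.486,0],[0,0,-0.57]],[1,[0.502,-0.486,0],[0,0,-0.57]],[1,[0.502,-0.486,0],[0,0,-0.57]],[1,[0.502,-0.486,0],[0,0,-0.57]],[1,[0.502,-0.486,0],[0,0,-0.57]],[1,[0.502,-0.486,0],[0,0,-0.57]],[1,[0.502,-0.486,0],[0,0,-0.57]],[1,[0.502,-0.486,0],[0,0,-0.57]],[1,[0.502,-0.486,0],[0,0,-0.57]],[1,[0.502,-0.486,0],[0,0,-0.57]],[1,[0.502,-0.486,0],[0,0,-0.57]]]'
python3 - <<'E'
from h import *
np.set_printoptions(precision=4,suppress=True)
ci=camera_info("wrist");snap("wrist","w1")
o=get_obs();print(o["eef_pos"],o["tool_rot"],o["joints"],o["force"],o["gripper_width"])
for n,p in dict(screw=(.557,.1105,.191),pin=(.6267,.0507,.217),knob=(.661,-.0115,.235)).items(): print(n,proj("wrist",p,ci))
E
```

```text
time: 1.75
eef_pos: [0.402, 0.3102, 0.2854]
tool_rot: [0.198, 0.679, -0.198, 0.679]
force: [0.1, 0.2, -1.0]
gripper_width: 0.0172
time: 2.75
eef_pos: [0.6506, 0.0711, 0.2853]
tool_rot: [0.295, 0.643, -0.294, 0.642]
force: [1.1, 0.2, -0.2]
gripper_width: 0.0002
[0.6505 0.0713 0.2856] [ 0.2946  0.6431 -0.2943  0.6426] [-0.0234  0.3306  1.2233  0.0007  1.5882 -0.7351] [-0.8761 -0.9453  0.5569] 0.0007536202688668869
screw [273.4296 105.0994]
pin [287.9993 206.157 ]
knob [272.4287 283.2319]
```

View pics/w1.png

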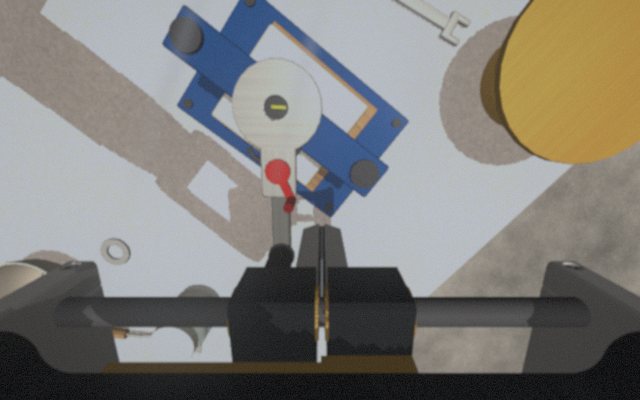

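The prediction matches for the screw and pin, and the fingers stand on the anticlockwise side of the pin at (290,205). Next I'll go down and push.

```bash
python3 -m inch '[[1,[0,0,-0.08],[0,0,0]],[1,[0,0,-0.14],[0,0,0]],[1,[0,0,-0.177],[0,0,0]],[1,[0,0,-0.177],[0,0,0]],[1,[0,0,-0.177],[0,0,0]],[1,[0,0,-0.177],[0,0,0]]]'
python3 -m inch '[[1,[-0.004,-0.0034,0],[0,0,0]],[1,[-0.008,-0.0068,0],[0,0,0]],[1,[-0.012,-0.0102,0],[0,0,0]],[1,[-0.016,-0.0136,0],[0,0,0]],[1,[-0.02,-0.017,0],[0,0,0]],[1,[-0.024,-0.0204,0],[0,0,0]],[1,[-0.028,-0.0238,0],[0,0,0]],[1,[-0.032,-0.0272,0],[0,0,0]],[1,[-0.036,-0.0306,0],[0,0,0]],[1,[-0.04,-0.034,0],[0,0,0]],[1,[-0.044,-0.0374,0],[0,0,0]],[1,[-0.048,-0.0408,0],[0,0,0]]]'
python3 - <<'E'
from h import *
ci=camera_info("wrist");snap("wrist","w2");print(get_obs()["force"],get_obs()["eef_pos"])
snap("top","t2")
a=cv2.imread("pics/w2.png");b=cv2.resize(cv2.imread("pics/top0.png")[130:220,270:370],(320,288),interpolation=3)
c=cv2.resize(cv2.imread("pics/t2.png")[130:220,270:370],(400,360),interpolation=3)
m=np.zeros((360,800,3),np.uint8);m[:,:400]=c;m[:250,400:]=cv2.resize(a,(400,250));cv2.imwrite("pics/m2.png",m)
E
```

```text
time: 3.3
eef_pos: [0.6522, 0.0701, 0.1992]
tool_rot: [0.295, 0.642, -0.294, 0.644]
force: [0.9, -0.6, -0.2]
gripper_width: 0.0003
time: 4.3
eef_pos: [0.6275, 0.0485, 0.1973]
tool_rot: [0.295, 0.642, -0.295, 0.643]
force: [3.9, 0.7, 2.3]
gripper_width: 0.0003
[3.09434505 0.70788419 1.21935996] [0.62710087 0.04820938 0.1972321 ]
```

View pics/m2.png

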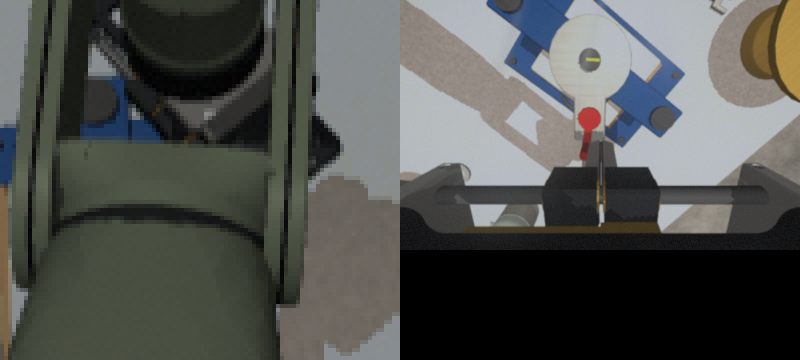

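The lever has come just past straight, since its tip is now slightly on the clockwise side. I'll carry on to the stop.

```bash
python3 -m inch '[[1,[-0.004,-0.0034,0],[0,0,0]],[1,[-0.008,-0.0068,0],[0,0,0]],[1,[-0.012,-0.0102,0],[0,0,0]],[1,[-0.016,-0.0136,0],[0,0,0]],[1,[-0.02,-0.017,0],[0,0,0]]]'
python3 -m inch '[[1,[-0.003,-0.0026,0],[0,0,0]],[1,[-0.006,-0.005,0],[0,0,0]]]'
python3 -m inch '[[1,[-0.003,-0.0026,0],[0,0,0]],[1,[-0.006,-0.005,0],[0,0,0]]]'
python3 - <<'E'
from h import *
ci=camera_info("wrist");snap("wrist","w3");print(get_obs()["force"],get_obs()["eef_pos"])
print(proj("wrist",(.557,.1105,.191),ci))
cv2.imwrite("pics/m3.png",cv2.resize(cv2.imread("pics/w3.png")[20:270,200:450],(600,600),interpolation=3))
E
```

```text
time: 4.82
eef_pos: [0.6167, 0.0416, 0.1966]
tool_rot: [0.296, 0.643, -0.294, 0.642]
force: [2.0, 6.4, 2.0]
gripper_width: 0.0002
time: 4.98
eef_pos: [0.6136, 0.0396, 0.1966]
tool_rot: [0.296, 0.644, -0.294, 0.641]
force: [1.4, 6.7, 0.8]
gripper_width: 0.0001
time: 5.15
eef_pos: [0.6112, 0.0379, 0.1965]
tool_rot: [0.297, 0.643, -0.293, 0.642]
force: [4.9, 9.7, 0.1]
gripper_width: 0.0001
[3.23290285 8.18980227 0.05305294] [0.61110002 0.03783431 0.19653406]
[331.69056126  96.96240228]
```

View pics/m3.png

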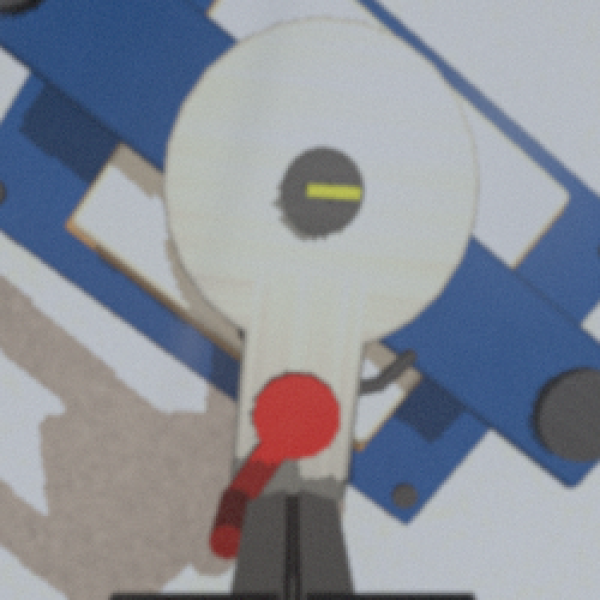

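The lever now lies well over on the clockwise side. In the crop its pivot is at (297,415) and the pin at about (228,530), roughly 0.47 rad from the handle line. The force rose to 10 N, which fits the stop. I'll back off, go up and measure the handle.

```bash
python3 -m inch '[[1,[0.02,0.017,0],[0,0,0]],[1,[0.04,0.034,0.05],[0,0,0]],[1,[0.04,0.034,0.12],[0,0,0]],[1,[0.04,0.034,0.2],[0,0,0]],[0,[0.1,0.08,0.2],[0,0,0]],[0,[0.16,0.12,0.2],[0,0,0]],[0,[0.16,0.12,0.2],[0,0,0]],[0,[0.16,0.12,0.2],[0,0,0]]]'
python3 - <<'E'
from h import *
np.set_printoptions(precision=4,suppress=True)
ci=camera_info("wrist");snap("wrist","w4");o=get_obs();print(o["force"],o["eef_pos"])
for n,p in dict(screw=(.557,.1105,.191),knob=(.661,-.0115,.235)).items(): print(n,proj("wrist",p,ci))
for t in ["knob_mid","lever_tip","lever_pivot","handle"]: print(t,[(d["p"],np.round(d["extent"],1)) for d in find_in(t,"wrist")[:2]])
np.savez("w4ci.npz",K=ci["intrinsics"],T=ci["extrinsics"])
E
```

```text
time: 5.87
eef_pos: [0.6906, 0.095, 0.2933]
tool_rot: [0.293, 0.645, -0.297, 0.641]
force: [-0.1, -0.1, -0.8]
gripper_width: 0.0237
[-0.7442  0.0328 -0.5313] [0.6901 0.0945 0.2942]
screw [227.3235  97.3021]
knob [225.9789 271.1366]
knob_mid [(0.95, array([219.2, 254.6,  41.8,  38.4]))]
lever_tip [(0.6, array([231.6, 173.2,  70. ,  56.4])), (0.48, array([218.9, 257.2,  43.5,  38. ]))]
lever_pivot [(0.86, array([230.8, 162.6,  89.4, 221.5])), (0.49, array([232.4, 170.7,  72.9,  51.6]))]
handle [(0.69, array([233.6, 164.2,  91.9, 222.9])), (0.31, array([251.1, 138.2, 253.8, 276.5]))]
```

View pics/w4.png

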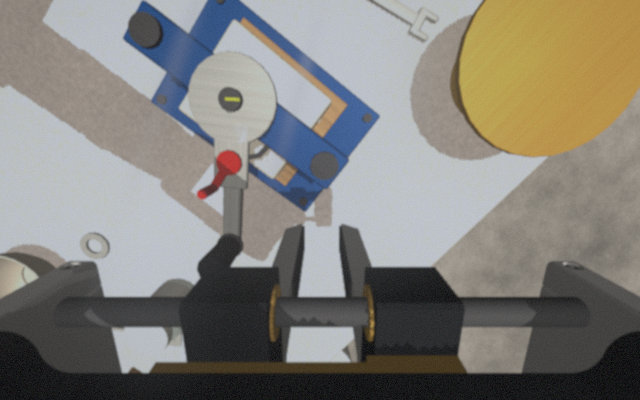

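The wrist view shows the lever over to the clockwise side, with its pivot at (229,161) and tip at about (202,194). The bar is centred at about (233,210) and the base of the knob at about (230,243).

```bash
python3 - <<'E'
from h import *
np.set_printoptions(precision=4,suppress=True)
d=np.load("w4ci.npz");ci=dict(intrinsics=d["K"],extrinsics=d["T"])
S=ray("wrist",230.5,98.5,.191,ci)[:2];L=ray("wrist",229,161,.193,ci)[:2];B=ray("wrist",233,210,.175,ci)[:2]
a=lambda v:np.arctan2(v[1],v[0])
S0=np.array([.557,.1105])
print("S",S,"L",L,"B",B)
for s in (S,S0): print(a(L-s),np.linalg.norm(L-s),a(B-s),np.linalg.norm(B-s))
for th in (-.862,-.88,-.9,-.92):
    k=S+.16*np.array([np.cos(th),np.sin(th)]); print(th,k,proj("wrist",[*k,.177],ci),proj("wrist",[*k,.235],ci))
E
```

```text
S [0.56   0.1116] L [0.5943 0.0625] B [0.6269 0.0149]
-0.9599030379359171 0.05994485863851964 -0.9654531900939066 0.11758200365471418
-0.9096919954401517 0.06081238617561431 -0.939634174920329 0.11839539692363783
-0.862 [ 0.6641 -0.0099] [245.9675 246.1458] [229.6266 271.8807]
-0.88 [ 0.6619 -0.0117] [243.4781 246.1164] [226.6137 271.8437]
-0.9 [ 0.6594 -0.0137] [240.7095 246.0352] [223.2618 271.7454]
-0.92 [ 0.6569 -0.0157] [237.9387 245.9029] [219.9062 271.5869]
```

```bash
python3 -m inch '[[-0.4,[0,-0.05,0],[0,0,-0.17]],[-0.4,[-0.06,-0.15,0],[0,0,-0.17]],[-0.4,[-0.08,-0.228,0],[0,0,-0.17]],[-0.4,[-0.08,-0.228,0],[0,0,-0.17]],[-0.4,[-0.08,-0.228,0],[0,0,-0.17]],[-0.4,[-0.08,-0.228,-0.08],[0,0,-0.17]],[-0.4,[-0.08,-0.228,-0.15],[0,0,-0.17]],[-0.4,[-0.08,-0.228,-0.213],[0,0,-0.17]],[-0.4,[-0.08,-0.228,-0.213],[0,0,-0.17]],[-0.4,[-0.08,-0.228,-0.213],[0,0,-0.17]]]' 25
python3 -c "
from h import *
o=get_obs();print(o['eef_pos'],o['force'],o['gripper_width'])
snap('wrist','w5')"
```

```text
time: 6.95
eef_pos: [0.65, -0.0179, 0.1887]
tool_rot: [0.323, 0.63, -0.324, 0.627]
force: [-0.2, -0.4, 1.3]
gripper_width: 0.0652
[ 0.64997077 -0.01785042  0.18870702] [-0.19242254 -0.44649784  1.25174227] 0.06520687664095615
```

View pics/w5.png

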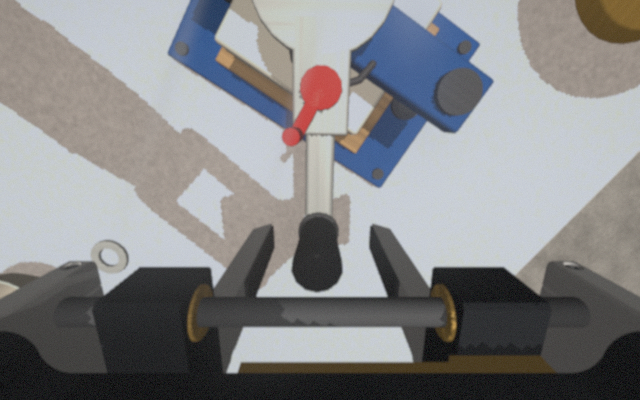

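The knob sits centred between the open fingers, with its top at about (317,268), and the lever is on the tighten side. I'll check the radial offset and close.

```bash
python3 -c "
from h import *
print(ray('wrist',317,268,.235),ray('wrist',318,222,.177),get_obs()['eef_pos'])"
python3 -m inch '[[1,[0,0,0],[0,0,0]],[1,[0,0,0],[0,0,0]],[1,[0,0,0],[0,0,0]],[1,[0,0,0],[0,0,0]],[1,[0,0,0],[0,0,0]],[1,[0,0,0],[0,0,0]]]' 25
```

```text
[ 0.65071613 -0.0209906   0.235     ] [ 0.64747579 -0.01667446  0.177     ] [ 0.65198863 -0.01824906  0.19155727]
time: 7.5
eef_pos: [0.6515, -0.0192, 0.191]
tool_rot: [0.323, 0.629, -0.324, 0.629]
force: [-1.2, -2.0, 1.9]
gripper_width: 0.0296
```

```bash
cat > arc.py <<'E'
import sys; from h import *
# cumulative shift rows from angle a0 (delta of handle since -0.955) : arc.py d0 step n
S=np.array([.558,.111]);d0,st,n=float(sys.argv[1]),float(sys.argv[2]),int(sys.argv[3])
P=lambda d:S+.16*np.array([np.cos(-.955-d),np.sin(-.955-d)])
for i in range(1,n+1):
    s=(P(d0+i*st)-P(d0))/.5; print(f"[1,[{s[0]:.4f},{s[1]:.4f},0],[0,0,{-i*st/.5236:.3f}]]",end=",")
print()
E
cat > chk.py <<'E'
import sys; from h import *
o=get_obs();v=o["eef_pos"][:2]-np.array([.558,.111]);r=np.linalg.norm(v);h=v/r;c=np.array([h[1],-h[0]])
F=o["force"][:2]; p=-F@c
print(f"t {o['time']:.2f} d {-.955-np.arctan2(v[1],v[0]):.3f} r {r:.4f} pull {p:.1f} rad {F@h:.1f} w {o['gripper_width']:.4f} j6 {o['joints'][5]:.2f}")
open("log.txt","a").write(f"{o['time']:.2f} {-.955-np.arctan2(v[1],v[0]):.4f} {p:.2f}\n")
if len(sys.argv)>1 and p>float(sys.argv[1]): sys.exit(1)
E
python3 chk.py; python3 arc.py 0 .02 12; for d in .24 .3 .36 .42 .48 .54 .6 .66 .72 .78 .84 .9 .96 1.02 1.08 1.14; do python3 arc.py $d .01 1; done
```

```text
t 7.50 d -0.007 r 0.1603 pull -2.1 rad 1.0 w 0.0296 j6 -0.78
[1,[-0.0053,-0.0036,0],[0,0,-0.038]],[1,[-0.0106,-0.0072,0],[0,0,-0.076]],[1,[-0.0160,-0.0106,0],[0,0,-0.115]],[1,[-0.0215,-0.0139,0],[0,0,-0.153]],[1,[-0.0270,-0.0171,0],[0,0,-0.191]],[1,[-0.0326,-0.0202,0],[0,0,-0.229]],[1,[-0.0383,-0.0232,0],[0,0,-0.267]],[1,[-0.0440,-0.0261,0],[0,0,-0.306]],[1,[-0.0498,-0.0289,0],[0,0,-0.344]],[1,[-0.0556,-0.0315,0],[0,0,-0.382]],[1,[-0.0615,-0.0340,0],[0,0,-0.420]],[1,[-0.0674,-0.0364,0],[0,0,-0.458]],
[1,[-0.0030,-0.0012,0],[0,0,-0.019]],
[1,[-0.0030,-0.0010,0],[0,0,-0.019]],
[1,[-0.0031,-0.0008,0],[0,0,-0.019]],
[1,[-0.0031,-0.0006,0],[0,0,-0.019]],
[1,[-0.0032,-0.0004,0],[0,0,-0.019]],
[1,[-0.0032,-0.0002,0],[0,0,-0.019]],
[1,[-0.0032,-0.0000,0],[0,0,-0.019]],
[1,[-0.0032,0.0002,0],[0,0,-0.019]],
[1,[-0.0032,0.0003,0],[0,0,-0.019]],
[1,[-0.0032,0.0005,0],[0,0,-0.019]],
[1,[-0.0031,0.0007,0],[0,0,-0.019]],
[1,[-0.0031,0.0009,0],[0,0,-0.019]],
[1,[-0.0030,0.0011,0],[0,0,-0.019]],
[1,[-0.0029,0.0013,0],[0,0,-0.019]],
[1,[-0.0029,0.0014,0],[0,0,-0.019]],
[1,[-0.0028,0.0016,0],[0,0,-0.019]],
```

```bash

python3 -m inch '[[1,[-0.0053,-0.0036,0],[0,0,-0.038]],[1,[-0.0106,-0.0072,0],[0,0,-0.076]],[1,[-0.016,-0.0106,0],[0,0,-0.115]]]' >/dev/null && python3 chk.py 16 &&
python3 -m inch '[[1,[-0.0055,-0.0033,0],[0,0,-0.038]],[1,[-0.011,-0.0065,0],[0,0,-0.076]],[1,[-0.0166,-0.0096,0],[0,0,-0.115]]]' >/dev/null && python3 chk.py 16 &&
python3 -m inch '[[1,[-0.0057,-0.003,0],[0,0,-0.038]],[1,[-0.0114,-0.0059,0],[0,0,-0.076]],[1,[-0.0172,-0.0087,0],[0,0,-0.115]]]' >/dev/null && python3 chk.py 16 &&
python3 -m inch '[[1,[-0.0058,-0.0026,0],[0,0,-0.038]],[1,[-0.0117,-0.0051,0],[0,0,-0.076]],[1,[-0.0176,-0.0075,0],[0,0,-0.115]]]' >/dev/null && python3 chk.py 16
```

```text
t 7.75 d 0.041 r 0.1603 pull 7.5 rad 0.5 w 0.0268 j6 -0.73
t 8.00 d 0.095 r 0.1603 pull 9.8 rad 2.0 w 0.0266 j6 -0.68
t 8.25 d 0.156 r 0.1603 pull 9.5 rad 1.3 w 0.0268 j6 -0.63
t 8.50 d 0.216 r 0.1602 pull 10.6 rad 1.2 w 0.0265 j6 -0.58
```

The pawl took up almost at once, and the drag is about 10 N. Now slower steps, each with a check.

```bash

python3 -m inch '[[1,[-0.003,-0.0012,0],[0,0,-0.019]],[1,[-0.006,-0.0024,0],[0,0,-0.038]]]' >/dev/null && python3 chk.py 12.5 &&
python3 -m inch '[[1,[-0.003,-0.0011,0],[0,0,-0.019]],[1,[-0.006,-0.0022,0],[0,0,-0.038]]]' >/dev/null && python3 chk.py 12.5 &&
python3 -m inch '[[1,[-0.003,-0.001,0],[0,0,-0.019]],[1,[-0.006,-0.0021,0],[0,0,-0.038]]]' >/dev/null && python3 chk.py 12.5 &&
python3 -m inch '[[1,[-0.003,-0.001,0],[0,0,-0.019]],[1,[-0.006,-0.002,0],[0,0,-0.038]]]' >/dev/null && python3 chk.py 12.5 &&
python3 -m inch '[[1,[-0.003,-0.0009,0],[0,0,-0.019]],[1,[-0.0061,-0.0018,0],[0,0,-0.038]]]' >/dev/null && python3 chk.py 12.5 &&
python3 -m inch '[[1,[-0.0031,-0.0009,0],[0,0,-0.019]],[1,[-0.0062,-0.0017,0],[0,0,-0.038]]]' >/dev/null && python3 chk.py 12.5 &&
python3 -m inch '[[1,[-0.0031,-0.0008,0],[0,0,-0.019]],[1,[-0.0062,-0.0016,0],[0,0,-0.038]]]' >/dev/null && python3 chk.py 12.5 &&
python3 -m inch '[[1,[-0.0031,-0.0007,0],[0,0,-0.019]],[1,[-0.0062,-0.0014,0],[0,0,-0.038]]]' >/dev/null && python3 chk.py 12.5 &&
python3 -m inch '[[1,[-0.0031,-0.0007,0],[0,0,-0.019]],[1,[-0.0062,-0.0013,0],[0,0,-0.038]]]' >/dev/null && python3 chk.py 12.5 &&
python3 -m inch '[[1,[-0.0031,-0.0006,0],[0,0,-0.019]],[1,[-0.0063,-0.0012,0],[0,0,-0.038]]]' >/dev/null && python3 chk.py 12.5
```

```text
t 8.67 d 0.236 r 0.1602 pull 9.1 rad 0.3 w 0.0266 j6 -0.56
t 8.83 d 0.256 r 0.1602 pull 10.3 rad 1.2 w 0.0270 j6 -0.54
t 9.00 d 0.276 r 0.1602 pull 9.7 rad 1.8 w 0.0269 j6 -0.53
t 9.17 d 0.295 r 0.1602 pull 9.5 rad 0.3 w 0.0271 j6 -0.51
t 9.33 d 0.315 r 0.1602 pull 10.1 rad 1.0 w 0.0267 j6 -0.49
t 9.50 d 0.335 r 0.1601 pull 10.2 rad 0.6 w 0.0265 j6 -0.47
t 9.67 d 0.355 r 0.1601 pull 10.7 rad -0.7 w 0.0268 j6 -0.46
t 9.83 d 0.375 r 0.1601 pull 10.7 rad 0.0 w 0.0263 j6 -0.44
t 10.00 d 0.395 r 0.1601 pull 10.3 rad -0.8 w 0.0268 j6 -0.42
t 10.17 d 0.415 r 0.1601 pull 9.4 rad 0.8 w 0.0266 j6 -0.40
```

Steady drag is about 10.0 N with about 0.5 N of noise. Continuing at the same pace.

```bash

python3 -m inch '[[1,[-0.0031,-0.0006,0],[0,0,-0.019]],[1,[-0.0063,-0.0011,0],[0,0,-0.038]]]' >/dev/null && python3 chk.py 12.5 &&
python3 -m inch '[[1,[-0.0031,-0.0005,0],[0,0,-0.019]],[1,[-0.0063,-0.001,0],[0,0,-0.038]]]' >/dev/null && python3 chk.py 12.5 &&
python3 -m inch '[[1,[-0.0032,-0.0004,0],[0,0,-0.019]],[1,[-0.0064,-0.0008,0],[0,0,-0.038]]]' >/dev/null && python3 chk.py 12.5 &&
python3 -m inch '[[1,[-0.0032,-0.0004,0],[0,0,-0.019]],[1,[-0.0064,-0.0007,0],[0,0,-0.038]]]' >/dev/null && python3 chk.py 12.5 &&
python3 -m inch '[[1,[-0.0032,-0.0003,0],[0,0,-0.019]],[1,[-0.0064,-0.0006,0],[0,0,-0.038]]]' >/dev/null && python3 chk.py 12.5 &&
python3 -m inch '[[1,[-0.0032,-0.0002,0],[0,0,-0.019]],[1,[-0.0064,-0.0004,0],[0,0,-0.038]]]' >/dev/null && python3 chk.py 12.5 &&
python3 -m inch '[[1,[-0.0032,-0.0002,0],[0,0,-0.019]],[1,[-0.0064,-0.0003,0],[0,0,-0.038]]]' >/dev/null && python3 chk.py 12.5 &&
python3 -m inch '[[1,[-0.0032,-0.0001,0],[0,0,-0.019]],[1,[-0.0064,-0.0002,0],[0,0,-0.038]]]' >/dev/null && python3 chk.py 12.5 &&
python3 -m inch '[[1,[-0.0032,0,0],[0,0,-0.019]],[1,[-0.0064,0,0],[0,0,-0.038]]]' >/dev/null && python3 chk.py 12.5 &&
python3 -m inch '[[1,[-0.0032,0,0],[0,0,-0.019]],[1,[-0.0064,0.0001,0],[0,0,-0.038]]]' >/dev/null && python3 chk.py 12.5 &&
python3 -m inch '[[1,[-0.0032,0.0001,0],[0,0,-0.019]],[1,[-0.0064,0.0003,0],[0,0,-0.038]]]' >/dev/null && python3 chk.py 12.5 &&
python3 -m inch '[[1,[-0.0032,0.0002,0],[0,0,-0.019]],[1,[-0.0064,0.0004,0],[0,0,-0.038]]]' >/dev/null && python3 chk.py 12.5
```

```text
t 10.33 d 0.435 r 0.1601 pull 9.9 rad 0.4 w 0.0267 j6 -0.39
t 10.50 d 0.455 r 0.1601 pull 10.0 rad 0.9 w 0.0268 j6 -0.37
t 10.67 d 0.475 r 0.1600 pull 9.7 rad 1.0 w 0.0264 j6 -0.35
t 10.83 d 0.496 r 0.1600 pull 11.2 rad 0.1 w 0.0268 j6 -0.33
t 11.00 d 0.516 r 0.1600 pull 9.8 rad 0.3 w 0.0264 j6 -0.31
t 11.17 d 0.536 r 0.1600 pull 10.6 rad 0.5 w 0.0269 j6 -0.30
t 11.33 d 0.556 r 0.1600 pull 10.7 rad 1.0 w 0.0266 j6 -0.28
t 11.50 d 0.576 r 0.1600 pull 9.4 rad 0.3 w 0.0266 j6 -0.26
t 11.67 d 0.596 r 0.1600 pull 10.4 rad 0.5 w 0.0265 j6 -0.24
t 11.83 d 0.616 r 0.1600 pull 9.7 rad 0.6 w 0.0267 j6 -0.22
t 12.00 d 0.636 r 0.1600 pull 9.6 rad 1.2 w 0.0269 j6 -0.20
t 12.17 d 0.656 r 0.1600 pull 10.1 rad 0.4 w 0.0269 j6 -0.18
```

```bash

python3 -m inch '[[1,[-0.0032,0.0002,0],[0,0,-0.019]],[1,[-0.0064,0.0005,0],[0,0,-0.038]]]' >/dev/null && python3 chk.py 12.2 &&
python3 -m inch '[[1,[-0.0032,0.0003,0],[0,0,-0.019]],[1,[-0.0064,0.0006,0],[0,0,-0.038]]]' >/dev/null && python3 chk.py 12.2 &&
python3 -m inch '[[1,[-0.0032,0.0004,0],[0,0,-0.019]],[1,[-0.0064,0.0008,0],[0,0,-0.038]]]' >/dev/null && python3 chk.py 12.2 &&
python3 -m inch '[[1,[-0.0032,0.0005,0],[0,0,-0.019]],[1,[-0.0063,0.0009,0],[0,0,-0.038]]]' >/dev/null && python3 chk.py 12.2 &&
python3 -m inch '[[1,[-0.0032,0.0005,0],[0,0,-0.019]],[1,[-0.0063,0.001,0],[0,0,-0.038]]]' >/dev/null && python3 chk.py 12.2 &&
python3 -m inch '[[1,[-0.0031,0.0006,0],[0,0,-0.019]],[1,[-0.0063,0.0012,0],[0,0,-0.038]]]' >/dev/null && python3 chk.py 12.2 &&
python3 -m inch '[[1,[-0.0031,0.0007,0],[0,0,-0.019]],[1,[-0.0063,0.0013,0],[0,0,-0.038]]]' >/dev/null && python3 chk.py 12.2 &&
python3 -m inch '[[1,[-0.0031,0.0007,0],[0,0,-0.019]],[1,[-0.0062,0.0014,0],[0,0,-0.038]]]' >/dev/null && python3 chk.py 12.2 &&
python3 -m inch '[[1,[-0.0031,0.0008,0],[0,0,-0.019]],[1,[-0.0062,0.0015,0],[0,0,-0.038]]]' >/dev/null && python3 chk.py 12.2 &&
python3 -m inch '[[1,[-0.0031,0.0008,0],[0,0,-0.019]],[1,[-0.0062,0.0016,0],[0,0,-0.038]]]' >/dev/null && python3 chk.py 12.2 &&
python3 -m inch '[[1,[-0.0031,0.0009,0],[0,0,-0.019]],[1,[-0.0062,0.0018,0],[0,0,-0.038]]]' >/dev/null && python3 chk.py 12.2 &&
python3 -m inch '[[1,[-0.003,0.0009,0],[0,0,-0.019]],[1,[-0.0061,0.0019,0],[0,0,-0.038]]]' >/dev/null && python3 chk.py 12.2
```

```text
t 12.33 d 0.676 r 0.1599 pull 10.8 rad 0.1 w 0.0269 j6 -0.17
t 12.50 d 0.696 r 0.1599 pull 9.2 rad 0.9 w 0.0270 j6 -0.15
t 12.67 d 0.715 r 0.1599 pull 11.3 rad 0.5 w 0.0265 j6 -0.13
t 12.83 d 0.735 r 0.1599 pull 10.5 rad 0.5 w 0.0267 j6 -0.11
t 13.00 d 0.754 r 0.1599 pull 11.9 rad 0.8 w 0.0268 j6 -0.09
t 13.17 d 0.773 r 0.1599 pull 11.4 rad 1.4 w 0.0270 j6 -0.07
t 13.33 d 0.793 r 0.1599 pull 12.4 rad 0.7 w 0.0268 j6 -0.05
```

The pad began to bear at about d = 0.71, and the pull is climbing at roughly 30 N/rad. The baseline is 10.05 N and the target about 15 N.

```bash

python3 -m inch '[[1,[-0.0031,0.0007,0],[0,0,-0.019]],[1,[-0.0062,0.0014,0],[0,0,-0.038]]]' >/dev/null && python3 chk.py 14.2 &&
python3 -m inch '[[1,[-0.0031,0.0008,0],[0,0,-0.019]],[1,[-0.0062,0.0015,0],[0,0,-0.038]]]' >/dev/null && python3 chk.py 14.2 &&
python3 -m inch '[[1,[-0.0031,0.0008,0],[0,0,-0.019]]]' >/dev/null && python3 chk.py 14.2 &&
python3 -m inch '[[1,[-0.0031,0.0008,0],[0,0,-0.019]]]' >/dev/null && python3 chk.py 14.2 &&
python3 -m inch '[[1,[-0.0031,0.0009,0],[0,0,-0.019]]]' >/dev/null && python3 chk.py 14.2
python3 - <<'E'
import numpy as np
a=np.loadtxt("log.txt");b=a[(a[:,1]>.09)&(a[:,1]<.7)];print(b[:,2].mean(),b[:,2].std());c=a[a[:,1]>.7];print(np.polyfit(c[:,1],c[:,2],1))
E
```

```text
t 13.50 d 0.812 r 0.1599 pull 12.6 rad 1.7 w 0.0265 j6 -0.03
t 13.67 d 0.831 r 0.1599 pull 12.4 rad 0.9 w 0.0264 j6 -0.01
t 13.75 d 0.841 r 0.1599 pull 12.8 rad 1.6 w 0.0264 j6 -0.00
t 13.83 d 0.850 r 0.1599 pull 12.0 rad 0.8 w 0.0263 j6 0.01
t 13.92 d 0.860 r 0.1599 pull 13.3 rad 0.6 w 0.0268 j6 0.02
10.031481481481482 0.540854630319965
[13.52326938  1.29836722]
```

```bash

python3 -m inch '[[1,[-0.0031,0.0009,0],[0,0,-0.019]],[1,[-0.0061,0.0019,0],[0,0,-0.038]]]' >/dev/null && python3 chk.py 15 &&
python3 -m inch '[[1,[-0.003,0.001,0],[0,0,-0.019]],[1,[-0.006,0.002,0],[0,0,-0.038]]]' >/dev/null && python3 chk.py 15 &&
python3 -m inch '[[1,[-0.003,0.001,0],[0,0,-0.019]],[1,[-0.006,0.0021,0],[0,0,-0.038]]]' >/dev/null && python3 chk.py 15 &&
python3 -m inch '[[1,[-0.003,0.0011,0],[0,0,-0.019]],[1,[-0.006,0.0022,0],[0,0,-0.038]]]' >/dev/null && python3 chk.py 14.8 &&
python3 -m inch '[[1,[-0.003,0.0012,0],[0,0,-0.019]],[1,[-0.006,0.0023,0],[0,0,-0.038]]]' >/dev/null && python3 chk.py 14.8
python3 - <<'E'
import numpy as np
a=np.loadtxt("log.txt");c=a[a[:,1]>.72];p=np.polyfit(c[:,1],c[:,2],1);print(p,np.polyval(p,a[-1,1]))
E
```

```text
t 14.08 d 0.879 r 0.1599 pull 13.8 rad 1.8 w 0.0267 j6 0.04
t 14.25 d 0.898 r 0.1599 pull 14.3 rad 0.5 w 0.0270 j6 0.06
t 14.42 d 0.917 r 0.1599 pull 14.7 rad 1.9 w 0.0272 j6 0.08
t 14.58 d 0.937 r 0.1599 pull 15.4 rad 1.5 w 0.0264 j6 0.10
[20.93242513 -4.62253235] 14.98068378325993
```

The pull is now about 15 N (trend fit 15.0 N), which is 5 N above the 10.0 N drag. I'll stop here, open and rise.

```bash
python3 -m inch '[[-0.4,[0,0,0],[0,0,0]],[-0.4,[0,0,0],[0,0,0]],[-0.4,[0,0,0],[0,0,0]],[-0.4,[0,0,0],[0,0,0]],[-0.4,[0,0,0],[0,0,0]]]'; python3 chk.py
python3 -m inch '[[-0.4,[0,0,0.06],[0,0,0]],[-0.4,[0,0,0.14],[0,0,0]],[-0.4,[0,0,0.22],[0,0,0]],[-0.4,[-0.05,-0.06,0.26],[0,0,0]],[-0.4,[-0.1,-0.12,0.26],[0,0,0]],[-0.4,[-0.1,-0.12,0.26],[0,0,0]],[-0.4,[-0.1,-0.12,0.26],[0,0,0]]]'
python3 - <<'E'
from h import *
snap("wrist","w6");snap("top","t6");print(get_obs()["eef_pos"],get_obs()["force"])
m=np.zeros((400,800,3),np.uint8);m[:250,:400]=cv2.resize(cv2.imread("pics/w6.png"),(400,250));m[:,400:]=cv2.resize(cv2.imread("pics/t6.png")[130:230,270:370],(400,400),interpolation=3)
a=cv2.imread("pics/t6.png");m[250:,:400]=cv2.resize(a,(400,250))[40:190];cv2.imwrite("pics/m6.png",m)
E
```

```text
time: 15.0
eef_pos: [0.5042, -0.0386, 0.1908]
tool_rot: [0.579, 0.405, -0.579, 0.406]
force: [2.1, -0.1, 1.9]
gripper_width: 0.0567
t 15.00 d 0.961 r 0.1590 pull 2.0 rad -0.6 w 0.0567 j6 0.10
time: 15.58
eef_pos: [0.4525, -0.0991, 0.3207]
tool_rot: [-0.58, -0.405, 0.58, -0.405]
force: [0.5, 0.2, 0.1]
gripper_width: 0.0657
[ 0.45323473 -0.09758727  0.31969713] [ 0.44609616  0.24017616 -0.0228174 ]
```

View pics/m6.png

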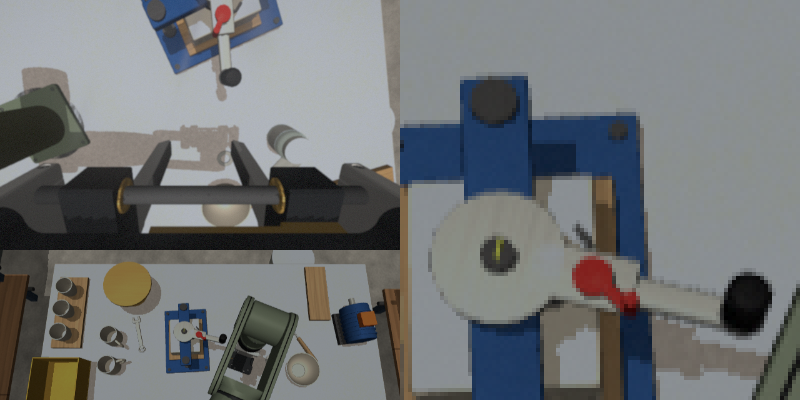

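The handle has swung well round, the knob is free and the mugs, bowl and other items look unmoved. I'll check the lever angle precisely with an enlarged wrist crop.

```bash
python3 - <<'E'
from h import *
cv2.imwrite("pics/m7.png",cv2.resize(cv2.imread("pics/w6.png")[0:150,300:450],(600,600),interpolation=3))
ci=camera_info("wrist")
h=-.955-.937;S=np.array([.558,.111]);hd=lambda a:np.array([np.cos(a),np.sin(a)]);L=S+.062*hd(h)
f=lambda p:((proj("wrist",p,ci)-[300,0])*4).round()
print("screw",f([*S,.191]),"L",f([*L,.193]),"knob",f([*(S+.16*hd(h)),.235]))
for s in (.3,.4,.5): print(s,f([*(L+.032*hd(h-s)),.217]))
E
```

```text
screw [ 202. -214.] L [203.  87.] knob [221. 505.]
0.3 [172. 202.]
0.4 [159. 197.]
0.5 [146. 191.]
```

View pics/m7.png

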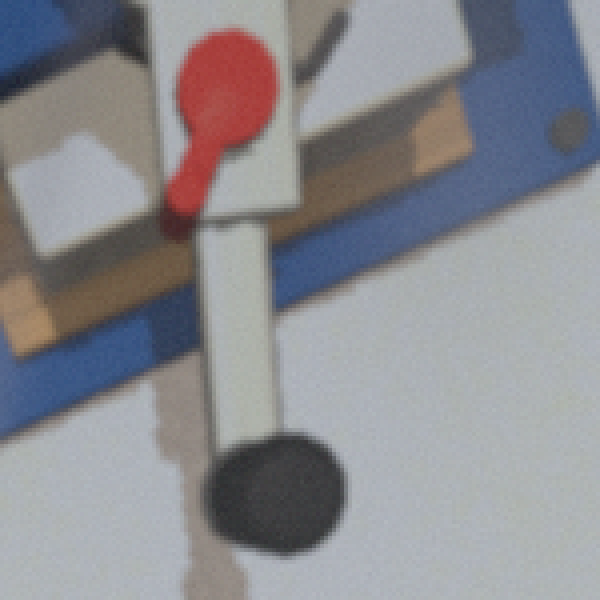

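The lever is clearly on tighten: predictions for 0.4 to 0.5 rad fit the pin. The handle, however, sits about 0.08 rad behind where the gripper's reading put it. I'll check with the slot in the screw end whether the screw stayed put.

```bash
python3 -m inch '[[-0.4,[0.03,0.08,0.08],[0,0,0]],[-0.4,[0.05,0.15,0.08],[0,0,0]],[-0.4,[0.05,0.15,0.08],[0,0,0]],[-0.4,[0.05,0.15,0.08],[0,0,0]],[-0.4,[0.05,0.15,0.08],[0,0,0]]]'
python3 - <<'E'
from h import *
np.set_printoptions(precision=4,suppress=True)
ci=camera_info("wrist");im=snap("wrist","w8")
def ana(im,ci,lab):
    hsv=cv2.cvtColor(im,cv2.COLOR_RGB2HSV).astype(int)
    s=proj("wrist",(.558,.111,.191),ci)
    m=(abs(hsv[...,0]-29)<7)&(hsv[...,1]>110)&(hsv[...,2]>60)
    vv,uu=np.nonzero(m);k=(abs(uu-s[0])<16)&(abs(vv-s[1])<16);uu,vv=uu[k],vv[k]
    W=np.array([ray("wrist",u,v,.191,ci)[:2] for u,v in zip(uu,vv)]);C=W.mean(0);_,sv,vt=np.linalg.svd(W-C)
    r=(((hsv[...,0]<6)|(hsv[...,0]>174))&(hsv[...,1]>150)).astype(np.uint8)
    e=cv2.morphologyEx(r,cv2.MORPH_OPEN,np.ones((11,11),np.uint8));rv,ru=np.nonzero(e)
    L=ray("wrist",ru.mean(),rv.mean(),.193,ci)[:2]
    print(lab,"n",len(uu),"slot c",C,"slot ang",np.arctan2(vt[0,1],vt[0,0]),sv,"L",L,"S-pred px",s)
    return L
d=np.load("w4ci.npz");c4=dict(intrinsics=d["K"],extrinsics=d["T"])
ana(cv2.imread("pics/w4.png")[:,:,::-1].copy(),c4,"before");ana(im,ci,"now")
cv2.imwrite("pics/m8.png",cv2.resize(cv2.imread("pics/w8.png")[0:250,200:450],(600,600),interpolation=3))
E
```

```text
time: 16.1
eef_pos: [0.4785, -0.0222, 0.3592]
tool_rot: [-0.577, -0.408, 0.579, -0.407]
force: [-1.0, -0.3, -0.2]
gripper_width: 0.0658
before n 53 slot c [0.5609 0.1122] slot ang 0.6570258045027244 [0.0292 0.0068] L [0.5944 0.0629] S-pred px [228.4768  97.6017]
now n 32 slot c [0.5619 0.1097] slot ang 2.937125773263714 [0.0198 0.0048] L [nan nan] S-pred px [347.5228  51.7779]<stdin>:12: RuntimeWarning: Mean of empty slice.
  ret = ret.dtype.type(ret / rcount)
```

View pics/m8.png

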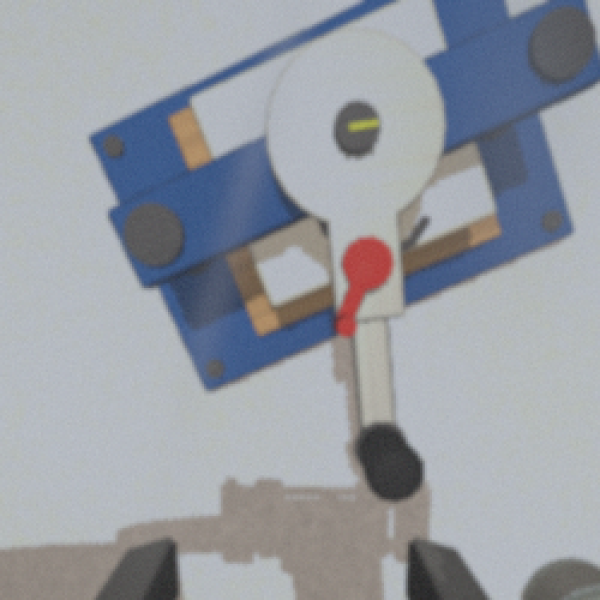

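```bash
python3 - <<'E'
from h import *
np.set_printoptions(precision=4,suppress=True)
d=np.load("w4ci.npz");c4=dict(intrinsics=d["K"],extrinsics=d["T"]);ci=camera_info("wrist")
g=lambda u,v,z:ray("wrist",u/2.4+200-.3,v/2.4-.3,z,ci)[:2]
a=lambda v:np.arctan2(v[1],v[0])
S=g(357,129,.191);L=g(367,264,.193);B=g(376,390,.175);P=g(346,326,.217);K=g(395,473,.235)
print("S",S,"L",L,np.linalg.norm(L-S),"B",np.linalg.norm(B-S),"K",K,np.linalg.norm(K-S),"pin r",np.linalg.norm(P-L))
print("dir L,B,K",a(L-S),a(B-S),a(K-S),"sel",a(K-S)-a(P-L))
print(get_obs()["eef_pos"],np.loadtxt("log.txt")[-3:])
E
```

```text
S [0.5583 0.1081] L [0.5435 0.0488] 0.06114966138851999 B 0.12634561277299836 K [ 0.522  -0.0448] 0.15717782439331782 pin r 0.03096745368946624
dir L,B,K -1.8143220449753876 -1.7987692087762754 -1.803507915114642 sel 0.4944646157095387
[ 0.4782 -0.023   0.3589] [[14.42    0.9172 14.73  ]
 [14.58    0.9365 15.44  ]
 [15.      0.9607  1.96  ]]
```

```bash
python3 -c "
from bench import *
print(close_job())"
```

```text
the job is handed in; nothing more can be done
None
```

I flipped the red lever to tighten and turned the handle clockwise by its knob in one stroke. I stopped when the pull was about 5 N above the drag, then let go and handed the job in at about 16 s.

- **Lever:** the last wrist picture puts it at about +0.49 rad, above the 0.38 needed.
- **Pull:** the free-turning drag averaged 10.0 N, with about 0.5 N of noise. The pad began to bear after about 0.7 rad of turn. The last reading while turning was 15.4 N and the trend fit gave 15.0 N, so about 5 N above the drag and below the 8 N that cracks the plaster.
- **Release:** the gripper was open and well above the knob at hand-in, with the force reading back at zero within noise. In the last top-view picture, a small one, the mugs, bowl and other things looked unmoved.

**Check that disagreed:** the gripper's own reading put the stroke at 0.94 rad, but the last picture shows the handle turned about 0.85 rad and the screw about 0.86 rad. This is either play between the gripper and the knob, or a small spring-back when I let go. I did not re-grip to find out. If it was all spring-back, I estimate the grip is still about 3 N above the drag, just inside the firm range of 2.5 to 8 N.

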